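Hook a shelf bracket into a slotted upright and lock it

TASK

Hook the small white ledge bracket that has two hooks on its back into the slots of the slotted upright, back plate flat against the strip, then press it straight down until its hooks are fully home and its ear has turned the steel catch shut, and let go. Feel for the slots and push gently, with the bracket only, as the strip bends if forced (never push with more than about 20 N), and leave the look-alike without hooks where it stands.

Things in the scene. Friction and masses are not known exactly. Their poses are not given: they have to be found in the camera images.
- bracket: White metal ledge bracket, loose, 0.25 kg, standing on its ledge. Origin: bottom middle of the back plate's rear face; x out of the rear (hooking direction), z up. Ledge 120 long (x -120 to 0) x 44 wide x 5 thick, underside z 0. Back plate 5 thick (x -5 to 0), 44 wide, 80 tall. Grip fin: upright rib at y 0, 12 thick (along y), x -105 to -5, top z 48 (all mm). Hooks: see hook.
- fin (a point): Good grip point on the bracket's fin: bracket frame (-65, 0, 30) mm.
- hook (a point): Tip of the bracket's lower hook, bracket frame (12, 0, 8) mm. Two hooks on the rear, one 50 mm above the other, 8 mm wide: neck 10 mm tall, underside z 14 (upper: 64), then a lip 6 mm thick turned 12 mm down (z 2 to 14; upper 52 to 64). They stand out to x 12; 6 mm gap between back plate and lip.
- ear (a point): Middle of the ear on the +y edge of the bracket's back plate, bracket frame (-2, 29, 64) mm; the ear spans y 22 to 36, z 60 to 68 mm.
- bookend: Look-alike of the bracket with the same outer size (120 x 44 x 80 mm), origin and axes but a plain back: no hooks, no ear. Leave it alone.
- post: Fixed upright, 226 mm tall on a 130 x 120 x 12 mm foot. Origin under its middle on the bench, z up. Its slotted face looks along its own -x: the bracket goes in along post +x, axes parallel to the post's. In front, an aluminium strip 50 mm wide, 4 mm thick, face at x -30 mm, clamped at an uncertain height: anywhere within 15 mm above or below nominal (it stays there in use).
- slots (a point): Post frame (-30, 0, 100) mm: where the bracket's origin comes when seated if the strip is at nominal height. Slots then span z 114 to 140 and 164 to 190 mm; all shifts with the strip. Slots are at y 0, 13 mm wide, 22 mm free behind. The hooks pass through with the bracket 12 to 16 mm above its seated height; then it drops until the necks rest on the slots' lower edges.
- catch (a joint): Two-jawed steel rotary catch on the strip's side (post +y), axis along post x, 45 mm aside and 68 mm above the seated point. 0 rad: open, lower jaw level, upper jaw up. The bracket's ear meets the lower jaw 10 mm above seated and turns it going down, against about 5 N of friction; the upper jaw swings over the ear. 0.7 to 0.9 rad when fully home; it stays where left.

How it is judged:
On the way, in this order (a step that is already met when the one before it is completed fails the run):
1. both hooks are through the slots, back plate against the strip, before the catch has been turned (x of bracket in the frame of post between -0.033 and -0.026 m and y of bracket in the frame of post between -0.006 and 0.006 m and angle between bracket's own z axis and vertical below 0.12 rad and angle between the x axis of bracket and the x axis of post, either way round below 0.14 rad and z of bracket in the frame of post between 0.08 and 0.137 m and value of joint catch below 0.3 rad), for 0.1 s.
2. the bracket is pressed down and the catch is shut (x of bracket in the frame of post between -0.033 and -0.026 m and y of bracket in the frame of post between -0.006 and 0.006 m and angle between bracket's own z axis and vertical below 0.12 rad and angle between the x axis of bracket and the x axis of post, either way round below 0.14 rad and z of bracket in the frame of post between 0.08 and 0.137 m and value of joint catch above 0.6 rad), for 0.2 s.
At the end, for the whole second after the job is handed in: The bracket hangs on the upright: origin within 3 mm of the strip's face and 6 mm sideways of its middle, upright within 0.12 rad and square to the post within 0.14 rad, pressed down so that the catch stands beyond 0.6 rad, at rest and released (all of step 2 and linear speed of bracket below 0.02 m/s and angular speed of bracket below 0.1 rad/s and contact force between bracket and the fingers below 0.1 N); the robot touches nothing.
It fails at once if the bracket is pressed on the upright or its strip with more than 100 N, all contact forces between them added up (a push of about 25 N on the fin, with its leverage) (contact force between bracket and post above 100 N).
It fails at once if the arm presses on the upright with more than 15 N (contact force between the arm and post above 15 N).
It fails at once if the fingers press on the upright or its catch with more than 15 N (contact force between the fingers and post above 15 N).
It fails at once if the hookless look-alike is moved more than 30 mm (distance of bookend from where it was at the start of the episode above 0.03 m).
It also fails if it takes over 64 s, if anything falls off the work surface, if the arm or the gripper's body presses on something with over 40 N, if the wrist force passes 120 N, or if a joint passes its speed limit or range.

ROBOT

A 6-joint arm with a two-finger parallel gripper is mounted at the origin on the work surface. World frame = base frame: x ahead of the robot, y to its left, z up, the work surface at z = 0. Lengths are in m, angles in rad, forces in N, time in s.
With the tool pointing down it reaches from about 0.35 to 0.85 m from the base axis. Payload 8.1 kg.
Tool frame: the origin (TCP) lies at the centre of the arm's flange, where the gripper is bolted on; the fingertips stand 186 mm ahead of it and the grasp point (between the pads) lies 167 mm ahead of it; z points along the fingers, y is the direction in which the jaws open and shut (so a half turn about z gives the same grasp; the last joint's range is limited). The gripper opens to 93 mm and grips with 3 to 60 N. Pads are 15 mm wide; open, the fingers measure 128 mm over their backs; the gripper's body (75 mm by 188 mm) begins 65 mm behind the grasp point.
Start: joints at [-1.409, 0.13, 1.488, -0, 1.523, -0.085], TCP at [0.147, -0.582, 0.405] pointing down, gripper open.
Joint ranges: [-2.96, 2.96], [-0.89, 2.26], [0.02, 2.5], [-1.34, 4.48], [0, 2.73], [-2.66, 2.66]. Speed limits (rad/s): [2.39, 2.39, 2.79, 3.14, 3.14, 3.14].

INTERFACE

Orientations are given as a rotation vector (axis times angle).
In Python, from plant import robot, viewer, order gives the robot as it stands.
- The arm moves only by the tool apply_moves, never from a script. Its argument "deltas" is a list of rows, each a list of 3 entries, a list of its own where there are three numbers: the finger opening in mm, from 0 to 93, then the shift along the tool's x, y, z in mm, then the turn about the tool's z in rad. In form: [[grip, [dx, dy, dz], yaw], ...]. A call has 1 to 5 rows; each row shifts and turns the commanded pose from where the row before left it, along the tool's axes as they then stand; what a row does not reach is not made up. A row lasts 1/8 s, in which the tool goes at most 62.5 mm and 10.7 degrees, less where a joint would pass 70% of its speed; a pose out of reach is approached as far as the arm can. A call is refused whole if a number of a shift passes 62.5 or a number of a turn 0.188, either way. A call with a gripper value outside its range is refused whole. The fingers move at their own pace and stop on an object; "grip_force" is the grip in N (left out, the last holds). Time passes only in rows, so rows that do not move let the fingers close. It gives the time, the measured TCP pose, the force and the opening at its end, in the units of the state.
- robot.read_state(): the state, without advancing time (a new reading comes with each control period).
- viewer.read_camera(name): name is "scene" or "top" or "wrist"; returns the picture (400x640x3 uint8, blue, green, red); there is no depth.
- viewer.get_calibration(name): a dict with "fx", "fy", "cx", "cy" (pixels), "R" (3x3) and "t" (3): a world point X has camera coordinates R X + t. Camera axes: x right, y down, z forward; pixel columns grow to the right and rows downward; lengths in m; the calibration is good to about 2 mm. A picture is of the moment at which its call begins: read the wrist's pose just before it. get_calibration takes no time and is no camera call; for the wrist camera it gives the pose at the moment of the call.
- order.close_job(): hands the job in, once; it reports no verdict.
The state is a dict: "t": time; "q": joint angles; "dq": joint speeds; "joint_torque": joint torques, N m; "tool_pos": TCP position; "orientation": TCP orientation; "force": force on the tool from outside, world axes, zero at the start; "wrist_torque": the same for the moment, N m; "opening": finger opening in m.
Only numpy, scipy, OpenCV 4.12 (cv2) and the standard library are available. Lean on these libraries where they do the work, as an engineer would, in place of code of your own. Each camera call takes 0.05 s, during which the arm holds its last target. There are 200 camera calls.

## Working session

There is one attempt and no reset: what is moved stays moved. The work goes in short steps, Python scripts to look and compute and a tool call to move; the robot and the scene stay as the last step left them, time stands still between calls to the robot, and variables do not carry over. Pictures are saved under pics/ and viewed, about 8 in all and at most 12, crops included, and the job is handed in when it is done.

Besides the shell and the picture viewer there is one more tool, called after "Request:" as name([rows], argument=value, ...), one row to a line, values as JSON. apply_moves: Moves the arm, as the interface text tells. Its arguments: {"type":"object","properties":{"deltas":{"type":"array"},"grip_force":{"type":"number"}},"required":["deltas"]}

```bash
mkdir -p pics; ls; python3 - <<'E'
from plant import robot, viewer, order
import cv2
s=robot.read_state();print({k:s[k] for k in('t','tool_pos','orientation','force','opening')})
for n in("scene","top"):
    cv2.imwrite(f"pics/{n}0.png",viewer.read_camera(n));c=viewer.get_calibration(n);print(n,c)
E
```

```text
pics
{'t': 0.0, 'tool_pos': array([ 0.14655785, -0.58158599,  0.4037047 ]), 'orientation': array([-3.11588750e+00, -3.86446035e-01,  1.05447085e-04]), 'force': array([-0.77455453,  0.52190713,  0.42553691]), 'opening': 0.09303259989196938}
scene {'fx': 404.18680617235134, 'fy': 404.18680617235134, 'cx': 314.87139782989124, 'cy': 198.71914464833148, 'R': array([[ 0.11780724,  0.99300612,  0.00776578],
       [ 0.6313199 , -0.06885688, -0.77245965],
       [-0.76652243,  0.09590403, -0.63501636]]), 't': array([-0.07332884, -0.24068473,  1.20214798])}
top {'fx': 384.3589817197882, 'fy': 384.3589817197882, 'cx': 319.7469289915107, 'cy': 199.38406692239892, 'R': array([[-0.01070248, -0.99986874,  0.01216364],
       [-0.98888205,  0.00877904, -0.14844266],
       [ 0.14831639, -0.01361711, -0.98884621]]), 't': array([0.00524058, 0.5652061 , 0.69327414])}
```

View pics/scene0.png

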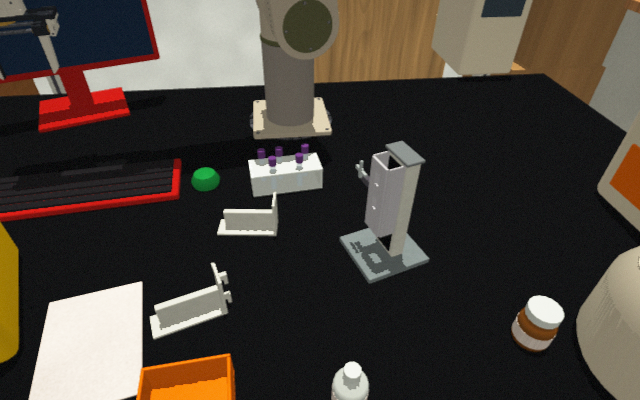

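View pics/top0.png

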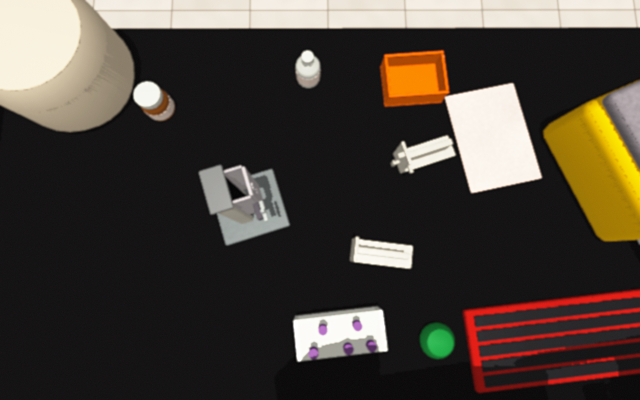

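The scene view shows the hooked bracket at about (190,305), the look-alike at (250,220), and the post at (390,210) with its catch at (362,172). The top view shows the bracket at (425,153), hooks to the left, and the post foot at (250,207). I'll enlarge both for the corners.

```bash
python3 - <<'E'
import cv2,numpy as np
s=cv2.imread("pics/scene0.png");t=cv2.imread("pics/top0.png")
def crop(im,x,y,w,h,W,H):return cv2.resize(im[y:y+h,x:x+w],(W,H),interpolation=cv2.INTER_CUBIC)
a=crop(s,140,250,100,100,400,300*0+300) if 0 else crop(s,145,255,100,75,400,300)
b=crop(s,335,135,100,150,400,600)[:]
c=crop(t,380,120,80,60,400,300)
d=crop(t,190,155,100,100,400,400)
L=np.vstack([a,c]);cv2.imwrite("pics/crop1.png",np.hstack([L,b]))
cv2.imwrite("pics/crop2.png",cv2.resize(d,(600,600)))
E
```

```text
(no output)
```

View pics/crop1.png

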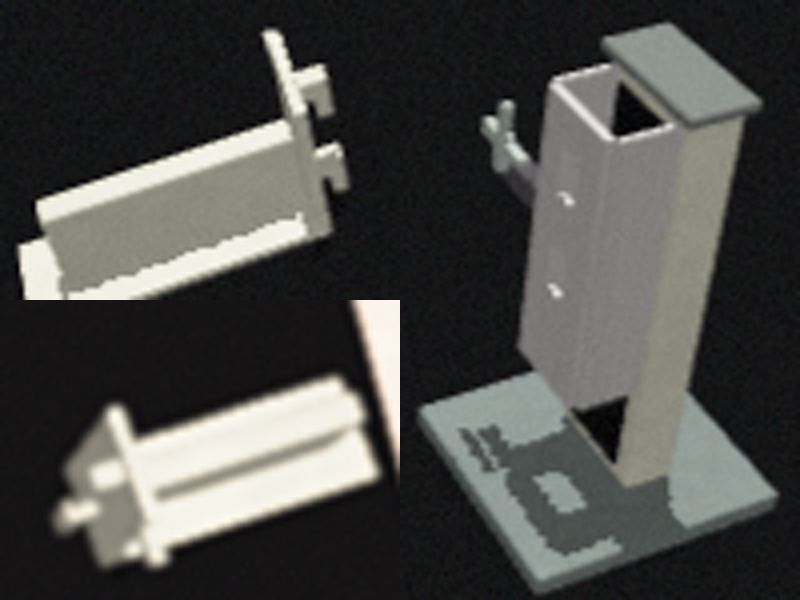

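View pics/crop2.png

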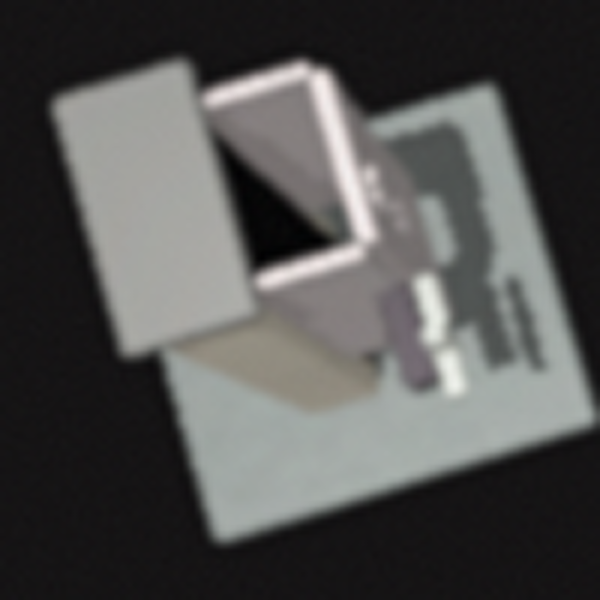

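Crops: the foot corners at top px ≈(272.5,168.8), (290,225.8), (226.7,245.8). The bracket's plate top corner is at top ≈(403.6,141), the ledge's end corner at ≈(456,156). The scene crop shows the slots at scene px ≈(406,184.5) and (403,207.5). Now positions.

```bash
cat > h.py <<'E'
import numpy as np,cv2
from plant import robot, viewer, order
def ray(c,p):
    d=c['R'].T@np.array([(p[0]-c['cx'])/c['fx'],(p[1]-c['cy'])/c['fy'],1]);return -c['R'].T@c['t'],d/np.linalg.norm(d)
def onz(c,p,z):
    o,d=ray(c,p);return o+d*(z-o[2])/d[2]
def onplane(c,p,q,n):
    o,d=ray(c,p);return o+d*((q-o)@n)/(d@n)
def tri(c1,p1,c2,p2):
    o1,d1=ray(c1,p1);o2,d2=ray(c2,p2)
    s=np.linalg.lstsq(np.c_[d1,-d2],o2-o1,rcond=None)[0];a=o1+s[0]*d1;b=o2+s[1]*d2
    return (a+b)/2,np.linalg.norm(a-b)
def proj(c,X):
    v=c['R']@np.asarray(X)+c['t'];return np.array([c['fx']*v[0]/v[2]+c['cx'],c['fy']*v[1]/v[2]+c['cy']])
E
python3 - <<'E'
from h import *
np.set_printoptions(precision=4,suppress=True)
S=viewer.get_calibration("scene");T=viewer.get_calibration("top")
k=lambda x,y:(190+x/6,155+y/6)
s=lambda x,y:(335+(x-400)/4,135+y/4)
A,B,C=[onz(T,k(*p),.012) for p in((495,83),(600,425),(220,545))]
print("foot",A,B,C,np.linalg.norm(A-B),np.linalg.norm(B-C))
D=[onz(S,s(*p),.012) for p in((420,408),(540,585),(775,495))]
print("footS",*D)
ctrT=(A+C)/2;ctrS=(D[0]+D[2])/2;print(ctrT,ctrS)
ax=(C-B);print("yawpost",np.arctan2(ax[1],ax[0]),"from A-B",np.arctan2((A-B)[1],(A-B)[0])+np.pi/2, "S",np.arctan2(*(D[2]-D[1])[1::-1]))
print("cap",[onz(T,k(*p),.226) for p in((50,103),(188,57),(258,313),(122,355))])
print("strip top",tri(T,k(325,70),S,s(612,135)),tri(T,k(370,240),S,s(555,80)))
# bracket
t=lambda x,y:(380+x/5,120+(y-300)/5)
b=lambda x,y:(145+x/4,255+y/4)
print("plate top",onz(T,t(118,405),.08), "ledge end",onz(T,t(382,480),.005),"S plate bottom",onz(S,b(330,232),.0),"S finend", onz(S,b(40,205),.048),onz(S,b(290,125),.048))
E
```

```text
foot [0.6328 0.0938 0.012 ] [0.5176 0.0585 0.012 ] [0.4797 0.1819 0.012 ] 0.12051410715175065 0.1291286778270349
footS [0.5227 0.0618 0.012 ] [0.6377 0.0963 0.012 ] [0.5978 0.2177 0.012 ]
[0.5563 0.1378 0.012 ] [0.5602 0.1397 0.012 ]
yawpost 1.8684064034103594 from A-B 1.8680388940086925 S 1.8882656840582648
cap [array([0.5788, 0.1766, 0.226 ]), array([0.5899, 0.1439, 0.226 ]), array([0.5276, 0.1257, 0.226 ]), array([0.5179, 0.1575, 0.226 ])]
strip top (array([0.5886, 0.114 , 0.2188]), np.float64(0.003535870613881432)) (array([0.5465, 0.1021, 0.2175]), np.float64(0.0025081761683659995))
plate top [ 0.668 -0.157  0.08 ] ledge end [ 0.6585 -0.2826  0.005 ] S plate bottom [ 0.6674 -0.1525  0.    ] S finend [ 0.6767 -0.2571  0.048 ] [ 0.6482 -0.1633  0.048 ]
```

```bash
python3 - <<'E'
from h import *
np.set_printoptions(precision=4,suppress=True)
S=viewer.get_calibration("scene");T=viewer.get_calibration("top")
yaw=1.872;x=np.array([np.cos(yaw),np.sin(yaw),0]);y=np.array([-x[1],x[0],0]);P=np.array([.558,.139,0])
pf=lambda X:np.array([x@(X-P),y@(X-P),X[2]])
s=lambda a,b:(335+(a-400)/4,135+b/4)
for p in((565,198),(553,290),(550,80),(612,135),(520,350),(570,408)):print(p,pf(onplane(S,s(*p),P-.03*x,x)))
for p in((485,125),(505,105),(500,150),(530,180)):print("catch",p,pf(onplane(S,s(*p),P-.032*x,x)))
E
```

```text
(565, 198) [-0.03    0.0048  0.169 ]
(553, 290) [-0.03    0.0048  0.1184]
(550, 80) [-0.03    0.026   0.2147]
(612, 135) [-0.03   -0.0207  0.2176]
(520, 350) [-0.03    0.0247  0.0659]
(570, 408) [-0.03   -0.0199  0.0685]
catch (485, 125) [-0.032   0.0701  0.1648]
catch (505, 105) [-0.032   0.0551  0.1849]
catch (500, 150) [-0.032   0.0557  0.1606]
catch (530, 180) [-0.032   0.0293  0.1621]
```

Request:
apply_moves([
  [93, [0, 0, 0], -0.18],
  [93, [0, 0, 0], -0.18],
  [93, [0, 0, 0], -0.18],
  [93, [0, 0, 0], -0.18],
  [93, [0, 0, 0], -0.18],
])

```text
t: 0.72
tool_pos: [0.1466, -0.5817, 0.4041]
orientation: [-2.633, -1.712, -0.001]
force: [-0.3, -0.5, 0.1]
opening: 0.0931
```

Request:
apply_moves([
  [93, [0, 0, 0], -0.18],
  [93, [0, 0, 0], -0.18],
  [93, [0, 0, 0], -0.18],
  [93, [0, 0, 0], -0.175],
  [93, [18, 54, 0], 0],
])

```text
t: 1.35
tool_pos: [0.1914, -0.55, 0.4039]
orientation: [-1.876, -2.518, 0.0]
force: [0.4, -0.6, -0.1]
opening: 0.0929
```

Request:
apply_moves([
  [93, [18, 54, 0], 0],
  [93, [18, 54, 0], 0],
  [93, [18, 54, 0], 0],
  [93, [18, 54, 0], 0],
  [93, [18, 54, 0], 0],
])

```text
t: 1.98
tool_pos: [0.4272, -0.384, 0.4044]
orientation: [-1.876, -2.52, -0.0]
force: [0.4, -1.0, 1.4]
opening: 0.093
```

Request:
apply_moves([
  [93, [18, 54, 0], 0],
  [93, [18, 54, 0], 0],
  [93, [18, 54, 0], 0],
  [93, [0, 0, 0], 0],
])

```text
t: 2.48
tool_pos: [0.5681, -0.2841, 0.4036]
orientation: [-1.869, -2.523, -0.001]
force: [-0.6, -0.5, -0.5]
opening: 0.093
```

```bash
python3 - <<'E'
from h import *
np.set_printoptions(precision=4,suppress=True)
W=viewer.get_calibration("wrist");im=viewer.read_camera("wrist");cv2.imwrite("pics/w1.png",im)
np.save("w1.npy",W,allow_pickle=True)
print(W,-W['R'].T@W['t'],[proj(W,p) for p in((.66,-.2215,.048),(.64,-.158,0))])
E
```

```text
{'fx': 301.10758679323686, 'fy': 301.10758679323686, 'cx': 323.5388447218406, 'cy': 202.77288903935576, 'R': array([[ 0.9567,  0.2909, -0.0006],
       [ 0.2801, -0.9207,  0.2717],
       [ 0.0785, -0.2602, -0.9624]]), 't': array([-0.4608, -0.4509,  0.2724])} [ 0.5458 -0.2102  0.3844] [array([418.7662, 158.79  ]), array([410.8836,  98.3514])]
```

View pics/w1.png

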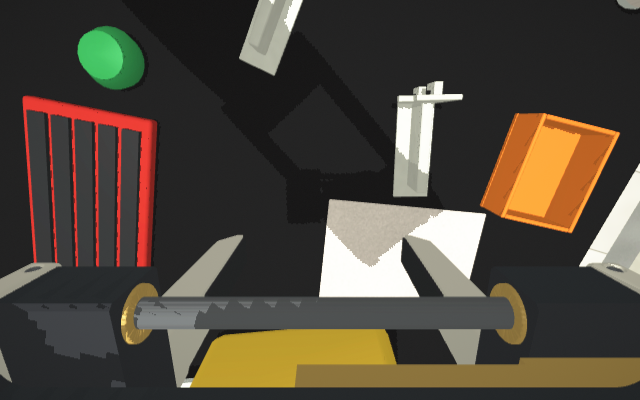

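Wrist view: bracket at about (415,145), ledge end corners (393,196) and (428,195), plate and ear across (398–463, 97), hooks at (420,90) and (436,86). The look-alike is at the top (270,40). I'll enlarge it with predicted points overlaid.

```bash
python3 - <<'E'
from h import *
np.set_printoptions(precision=1,suppress=True)
W=np.load("w1.npy",allow_pickle=True).item();im=cv2.imread("pics/w1.png")
yaw=1.866;x=np.array([np.cos(yaw),np.sin(yaw),0]);y=np.array([-x[1],x[0],0]);O=np.array([.660,-.2215,0])+.065*x
big=cv2.resize(im[70:210,370:510],None,fx=4,fy=4,interpolation=cv2.INTER_CUBIC)
for i,p in enumerate([(-120,22,5),(-120,-22,5),(-105,6,48),(-105,-6,48),(-5,6,48),(-5,-6,48),(0,22,80),(0,-22,80),(-2,36,68),(12,0,8)]):
    q=proj(W,O+(p[0]*x+p[1]*y+np.array([0,0,p[2]]))/1000);print(p,q);b=(q-[370,70])*4+1.5
    cv2.circle(big,tuple(int(v) for v in b),3,(0,0,255),1);cv2.putText(big,str(i),tuple(int(v)+3 for v in b),0,.4,(0,255,0))
cv2.imwrite("pics/w1c.png",big)
E
```

```text
(-120, 22, 5) [388.2 196.8]
(-120, -22, 5) [422.  196.8]
(-105, 6, 48) [410.6 193.6]
(-105, -6, 48) [421.  193.6]
(-5, 6, 48) [418.  102.1]
(-5, -6, 48) [429.3 102.1]
(0, 22, 80) [411.7  94.9]
(0, -22, 80) [457.9  94.9]
(-2, 36, 68) [394.1  97.9]
(12, 0, 8) [414.   88.5]
```

View pics/w1c.png

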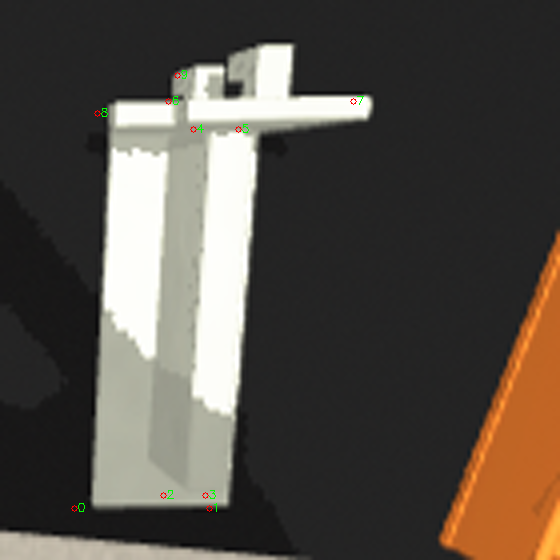

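Request:
apply_moves([
  [93, [16, 56, 30], 0],
  [93, [17, 56, 30], 0],
  [93, [0, 0, 50], 0],
  [93, [0, 0, 50], 0],
  [93, [0, 0, 0], 0],
])

```text
t: 3.15
tool_pos: [0.6557, -0.2266, 0.2415]
orientation: [-1.871, -2.51, 0.005]
force: [1.1, -0.7, -0.4]
opening: 0.0933
```

Request:
apply_moves([
  [93, [0, 0, 0], 0],
])

```text
t: 3.28
tool_pos: [0.6589, -0.2277, 0.2498]
orientation: [1.876, 2.517, 0.0]
force: [0.2, -0.0, 1.2]
opening: 0.0932
```

Request:
apply_moves([
  [93, [6, 8, 20], 0],
  [93, [0, 0, 20], 0],
  [93, [0, 0, 12], 0],
  [93, [0, 0, 0], 0],
])

```text
t: 3.78
tool_pos: [0.6639, -0.2181, 0.1933]
orientation: [-1.874, -2.517, 0.002]
force: [-0.3, -0.7, -0.2]
opening: 0.0929
```

Request:
apply_moves([
  [40, [0, 0, 0], 0],
  [0, [0, 0, 0], 0],
  [0, [0, 0, 0], 0],
  [0, [0, 0, 0], 0],
  [0, [0, 0, 0], 0],
], grip_force=30)

```text
t: 4.4
tool_pos: [0.6648, -0.2185, 0.1957]
orientation: [1.876, 2.52, 0.0]
force: [-0.4, 0.5, 0.9]
opening: 0.0476
```

Request:
apply_moves([
  [0, [0, 0, 0], 0],
  [0, [0, 0, 0], 0],
  [0, [0, 0, 0], 0],
  [0, [0, 0, 0], 0],
  [0, [0, 0, 0], 0],
], grip_force=40)

```text
t: 5.03
tool_pos: [0.6648, -0.2184, 0.1956]
orientation: [-1.876, -2.52, 0.0]
force: [-0.7, 0.6, 0.2]
opening: 0.0123
```

Request:
apply_moves([
  [0, [0, 0, 0], 0],
  [0, [0, 0, 0], 0],
  [0, [0, 0, 0], 0],
])

```text
t: 5.4
tool_pos: [0.6648, -0.2185, 0.1956]
orientation: [-1.876, -2.52, 0.0]
force: [-0.8, -0.3, -0.5]
opening: 0.0119
```

Request:
apply_moves([
  [0, [0, 0, -30], 0],
  [0, [0, 0, -40], 0],
  [0, [0, 0, -35], 0],
  [0, [0, 0, -16], 0],
  [0, [0, 0, 0], 0],
])

```text
t: 6.02
tool_pos: [0.6651, -0.2186, 0.3175]
orientation: [1.875, 2.519, 0.001]
force: [0.2, -0.5, -2.6]
opening: 0.0118
```

Request:
apply_moves([
  [0, [30, 0, 0], 0],
  [0, [50, 0, 0], 0],
  [0, [50, 0, 0], 0],
  [0, [50, 2, 0], 0],
  [0, [30, 0, 0], 0],
])

```text
t: 6.65
tool_pos: [0.6049, -0.0144, 0.3137]
orientation: [-1.872, -2.518, 0.003]
force: [-1.7, -0.1, -3.5]
opening: 0.0119
```

Request:
apply_moves([
  [0, [15, 0, 0], 0],
  [0, [0, 0, 0], 0],
  [0, [0, 0, 0], 0],
])

```text
t: 7.02
tool_pos: [0.6023, -0.0034, 0.3161]
orientation: [-1.877, -2.519, 0.001]
force: [-0.2, -0.8, -2.3]
opening: 0.0121
```

```bash
python3 - <<'E'
from h import *
np.set_printoptions(precision=4,suppress=True)
s=robot.read_state();print(s['tool_pos'],s['orientation'],s['force'],s['wrist_torque'])
W=viewer.get_calibration("wrist");np.save("w2.npy",W,allow_pickle=True)
w=viewer.read_camera("wrist");c=viewer.read_camera("scene");t=viewer.read_camera("top")
for n,i in(("w",w),("s",c),("t",t)):cv2.imwrite(f"pics/{n}2.png",i)
a=cv2.resize(c[120:270,300:450],(600,600),interpolation=cv2.INTER_CUBIC)
cv2.imwrite("pics/s2c.png",a)
E
```

```text
[ 0.6023 -0.0034  0.3161] [-1.8769 -2.5192  0.001 ] [-0.205  -0.846  -2.2867] [-0.13   -0.1735  0.0228]
```

View pics/s2c.png

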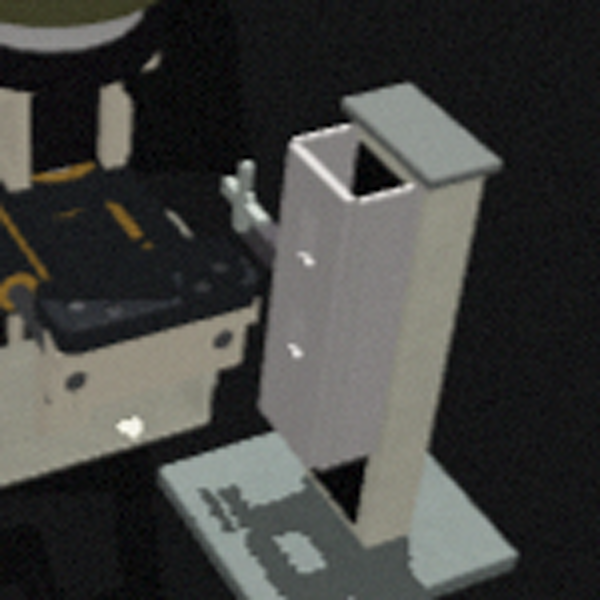

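View pics/w2.png

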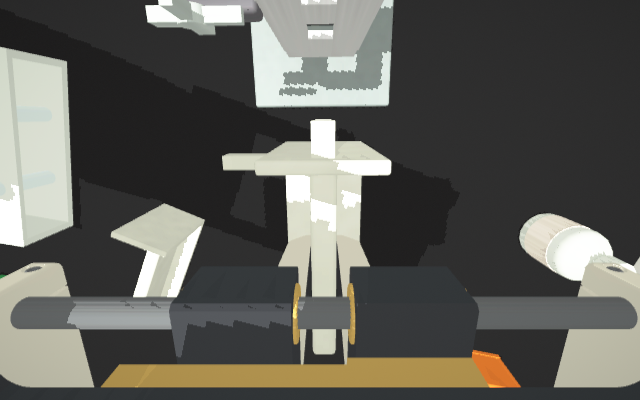

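The scene view shows the bracket hidden behind the gripper and the post clear. The wrist view shows the bracket held square: plate top rear edge (255–392, row 159), ear to the left, foot front edge (257,107)–(389,105), lower slot at about (320,32). Next, the offsets.

```bash
python3 - <<'E'
from h import *
from scipy.spatial.transform import Rotation as Ro
np.set_printoptions(precision=4,suppress=True)
W=np.load("w2.npy",allow_pickle=True).item();im=cv2.imread("pics/w2.png")
p=np.array([.6023,-.0034,.3161]);R=Ro.from_rotvec([-1.8769,-2.5192,.001]).as_matrix()
tl=lambda X:R.T@(X-p)*1000
zt=.3161-.1956+.08
print("plate L,R",tl(onz(W,(255,159.5),zt)),tl(onz(W,(392,159.5),zt)))
print("fin top at row200",tl(onz(W,(309,200),zt-.032)),tl(onz(W,(337,200),zt-.032)))
A=onz(W,(257,107),.012);B=onz(W,(389,105.5),.012)
print("foot front",A,B,tl(A),tl(B),np.linalg.norm(A-B))
P=(A+B)/2;d=(B-A);yaw=np.arctan2(d[1],d[0])+np.pi/2;print("mid",P,"post yaw",yaw,"tool x yaw",np.arctan2(R[1,0],R[0,0]))
x=np.array([np.cos(yaw),np.sin(yaw),0]);C=P+.065*x;print("center",C)
F=C-.03*x
print("slot on face",[(tl(onplane(W,q,F,x)),onplane(W,q,F,x)[2]) for q in((307,25),(334,25),(307,38),(334,38),(286,57),(356,57))])
cv2.imwrite("pics/w2c.png",cv2.resize(im[0:120,230:420],None,fx=4,fy=4,interpolation=cv2.INTER_CUBIC))
E
```

```text
plate L,R [ 64.2079 -21.6919 115.5916] [ 64.1879  22.0335 115.5673]
fin top at row200 [ 42.0203  -6.2585 147.5901] [ 42.0163   6.1048 147.5832]
foot front [0.5202 0.0618 0.012 ] [0.6338 0.097  0.012 ] [ 86.0751 -59.8765 304.1059] [ 87.2888  59.0463 304.0394] 0.11892894111172225
mid [0.577  0.0794 0.012 ] post yaw 1.8711619490305447 tool x yaw 1.8609568886965766
center [0.5577 0.1415 0.012 ]
slot on face [(array([121.5693,  -8.0848, 188.599 ]), np.float64(0.1274667947288301)), (array([121.7076,   5.4423, 189.1622]), np.float64(0.1268960292267062)), (array([121.5634,  -9.4523, 214.2734]), np.float64(0.10179310350750512)), (array([121.7244,   6.2956, 215.0278]), np.float64(0.10102993114669026)), (array([121.3869, -28.4836, 270.7217]), np.float64(0.045355490347297245)), (array([121.9362,  25.2457, 274.0496]), np.float64(0.04199749223478183))]
```

View pics/w2c.png

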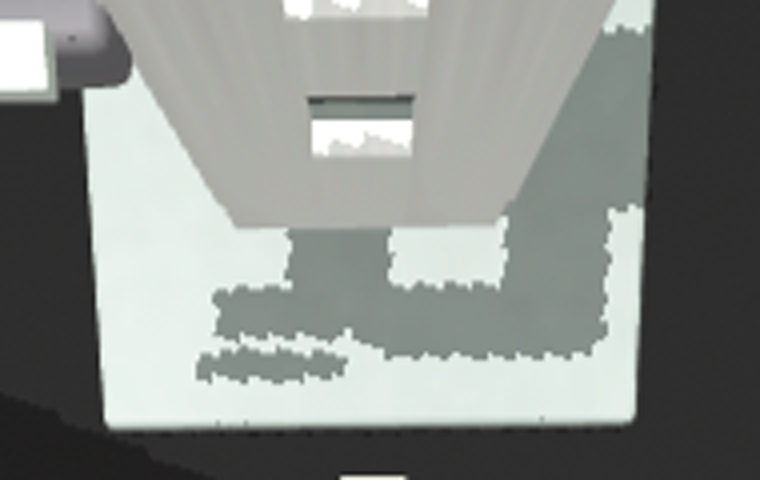

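The crop shows the lower slot clearly: upper edge (306.8–333.5, row 23.8), lower edge (308–333, row 39.5). The upper slot's lower edge is at (301–337, row 4.5), and the strip bottom at (289–354, row 56.5). I'll fit the strip position to these points.

```bash
python3 - <<'E'
from h import *
from scipy.optimize import least_squares
np.set_printoptions(precision=4,suppress=True)
W=np.load("w2.npy",allow_pickle=True).item()
px=np.array([(306.75,23.75),(333.5,23.75),(308,39.5),(333,39.5),(301,4.5),(337,4.5),(289,56.5),(354.25,56.5)])
for yaw in(1.861,1.871,1.881):
    x=np.array([np.cos(yaw),np.sin(yaw),0]);y=np.array([-x[1],x[0],0])
    C=np.array([.558,.139,0])
    def m(v):
        o=C+x*(v[0]-.03)+y*v[1]
        return [proj(W,o+y*a+np.array([0,0,b])) for a,b in [(.0065,v[2]+.04),(-.0065,v[2]+.04),(.0065,v[2]+.014),(-.0065,v[2]+.014),(.0065,v[2]+.064),(-.0065,v[2]+.064),(.025,v[3]),(-.025,v[3])]]
    r=least_squares(lambda v:(np.array(m(v))-px).ravel(),[0,0,.1,.06])
    F=C+x*(r.x[0]-.03)+y*r.x[1]
    p=np.array([.6023,-.0034,0]);tx=np.array([np.cos(1.861),np.sin(1.861)]);ty=np.array([-tx[1],tx[0]])
    d=(F-p)[:2];print(yaw,r.x,"cost",r.cost,"rms",np.sqrt(2*r.cost/16),"tool dx,dy(-y)",d@tx*1000,-d@ty*1000);print(r.fun.reshape(-1,2).T)
E
```

```text
1.861 [-0.0002 -0.0001  0.0994  0.0569] cost 9.614789945655449 rms 1.0962886222190447 tool dx,dy(-y) 118.93226267826407 -1.5547883117081485
[[-0.7637  0.4648  0.6944 -0.5697  1.4573 -1.0355 -1.9504  1.4611]
 [-0.0628 -0.0909 -1.6464 -1.669   0.7277  0.6918  1.0225  0.9622]]
1.871 [-0.0002  0.0002  0.0994  0.0569] cost 9.861511903665868 rms 1.1102652781917632 tool dx,dy(-y) 118.93408500526536 -1.5565488961785525
[[-0.7638  0.4612  0.694  -0.5729  1.4581 -1.0398 -1.9379  1.4654]
 [ 0.0944 -0.2483 -1.5151 -1.8016  0.9197  0.5013  1.398   0.5867]]
1.881 [-0.0002  0.0005  0.0994  0.0568] cost 10.53961355995746 rms 1.1478029861412116 tool dx,dy(-y) 118.94029387981621 -1.5584970815688584
[[-0.761   0.4547  0.6958 -0.5784  1.4625 -1.0476 -1.9178  1.4622]
 [ 0.251  -0.4062 -1.3855 -1.9357  1.1132  0.3126  1.7738  0.2117]]
```

Fit: the strip seats at z≈0.0994 m (the scene marks said 0.104; I'll use 0.101). The face lies 43 mm ahead of the hook tips and 1.5 mm towards tool −y. I'll approach, then feel.

Request:
apply_moves([
  [0, [10, -1.5, 5.5], -0.01],
  [0, [15, 0, 0], 0],
  [0, [10, 0, 0], 0],
  [0, [0, 0, 0], 0],
  [0, [0, 0, 0], 0],
])

```text
t: 7.8
tool_pos: [0.5905, 0.0308, 0.3113]
orientation: [1.862, 2.529, 0.0]
force: [1.1, 0.1, -1.8]
opening: 0.0115
```

Request:
apply_moves([
  [0, [3, 0, 0], 0],
  [0, [3, 0, 0], 0],
  [0, [2, 0, 0], 0],
  [0, [0, 0, 0], 0],
])

```text
t: 8.3
tool_pos: [0.5887, 0.0359, 0.3116]
orientation: [1.863, 2.524, -0.004]
force: [4.1, -14.4, -4.4]
opening: 0.0119
```

Contact at the face (about 14 N), so the height is off. I back off and try 3 mm lower.

Request:
apply_moves([
  [0, [-3, 0, 0], 0],
  [0, [0, 0, 3], 0],
  [0, [2, 0, 0], 0],
  [0, [1, 0, 0], 0],
  [0, [0, 0, 0], 0],
])

```text
t: 8.93
tool_pos: [0.5888, 0.0359, 0.3086]
orientation: [1.862, 2.524, -0.004]
force: [5.2, -16.7, -2.5]
opening: 0.0119
```

Request:
apply_moves([
  [0, [-3, 0, 0], 0],
  [0, [0, 0, -6.5], 0],
  [0, [1.5, 0, 0], 0],
  [0, [1, 0, 0], 0],
  [0, [0, 0, 0], 0],
])

```text
t: 9.55
tool_pos: [0.5882, 0.0384, 0.3149]
orientation: [-1.863, -2.53, -0.001]
force: [-0.3, -1.1, 0.4]
opening: 0.0114
```

No force and 2.5 mm further in: the hooks are entering at bracket z≈0.119. I continue gently.

Request:
apply_moves([
  [0, [2, 0, 0], 0],
  [0, [2, 0, 0], 0],
  [0, [0, 0, 0], 0],
])

```text
t: 9.93
tool_pos: [0.5871, 0.0419, 0.3149]
orientation: [1.863, 2.529, 0.001]
force: [0.6, -1.0, 1.9]
opening: 0.0119
```

Request:
apply_moves([
  [0, [2, 0, 0], 0],
  [0, [2, 0, 0], 0],
  [0, [2, 0, 0], 0],
  [0, [0, 0, 0], 0],
])

```text
t: 10.42
tool_pos: [0.5851, 0.0465, 0.3141]
orientation: [1.864, 2.528, -0.003]
force: [1.9, -8.4, -1.2]
opening: 0.0118
```

Request:
apply_moves([
  [0, [0.5, 0, 0], 0],
  [0, [0, 0, 0], 0],
])

```text
t: 10.68
tool_pos: [0.5851, 0.0466, 0.3141]
orientation: [1.864, 2.527, -0.004]
force: [1.3, -9.7, -2.4]
opening: 0.0117
```

```bash
python3 - <<'E'
from h import *
np.set_printoptions(precision=4,suppress=True)
s=robot.read_state();print(s['tool_pos'],s['orientation'],s['force'],s['wrist_torque'])
w=viewer.read_camera("wrist");np.save("w3.npy",viewer.get_calibration("wrist"),allow_pickle=True);cv2.imwrite("pics/w3.png",w)
c=viewer.read_camera("scene")
cv2.imwrite("pics/ws3.png",np.vstack([cv2.resize(w[0:260,170:490],(640,520)),]))
cv2.imwrite("pics/s3.png",c)
E
```

```text
[0.5851 0.0466 0.3141] [ 1.8638  2.5274 -0.0037] [ 1.3038 -9.7012 -2.3781] [-1.3473 -0.3221 -0.1162]
```

View pics/ws3.png

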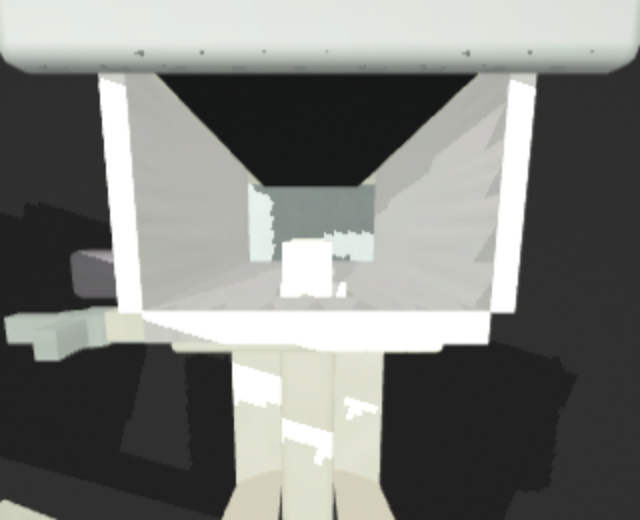

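The wrist view shows the upper hook through the slot behind the strip (crop 281–332, 240–297), the plate flush against the strip, and the ear above the open catch. Next I press down.

Request:
apply_moves([
  [0, [0, 0, 2], 0],
  [0, [0, 0, 2], 0],
  [0, [0, 0, 0], 0],
])

```text
t: 11.15
tool_pos: [0.5855, 0.0467, 0.3115]
orientation: [1.863, 2.527, -0.001]
force: [0.9, -9.2, 4.7]
opening: 0.0118
```

Request:
apply_moves([
  [0, [0, 0, 1.5], 0],
  [0, [0, 0, 1.5], 0],
  [0, [0, 0, 0], 0],
])

```text
t: 11.52
tool_pos: [0.5857, 0.0468, 0.3089]
orientation: [1.863, 2.526, -0.0]
force: [1.7, -7.5, 5.8]
opening: 0.0115
```

Request:
apply_moves([
  [0, [0, 0, 1.5], 0],
  [0, [0, 0, 1.5], 0],
  [0, [0, 0, 0], 0],
])

```text
t: 11.9
tool_pos: [0.5858, 0.0469, 0.306]
orientation: [1.862, 2.526, 0.0]
force: [2.8, -7.9, 4.7]
opening: 0.0116
```

Request:
apply_moves([
  [0, [0, 0, 1.5], 0],
  [0, [0, 0, 1], 0],
  [0, [0, 0, 0], 0],
])

```text
t: 12.28
tool_pos: [0.586, 0.0469, 0.3036]
orientation: [1.862, 2.525, 0.001]
force: [3.0, -7.9, 6.1]
opening: 0.0117
```

Request:
apply_moves([
  [0, [0, 0, 1], 0],
  [0, [0, 0, 1], 0],
  [0, [0, 0, 0], 0],
])

```text
t: 12.65
tool_pos: [0.5861, 0.047, 0.3027]
orientation: [1.862, 2.525, 0.002]
force: [-0.9, -7.8, 12.9]
opening: 0.0118
```

Request:
apply_moves([
  [0, [0, 0, 1], 0],
  [0, [0, 0, 1], 0],
  [0, [0, 0, 0], 0],
])

```text
t: 13.02
tool_pos: [0.5862, 0.0467, 0.3012]
orientation: [1.861, 2.525, 0.001]
force: [-1.1, -9.2, 16.2]
opening: 0.0117
```

```bash
python3 - <<'E'
from h import *
np.set_printoptions(precision=4,suppress=True)
s=robot.read_state();print(s['tool_pos'],s['force'],s['wrist_torque'])
w=viewer.read_camera("wrist");c=viewer.read_camera("scene");cv2.imwrite("pics/w4.png",w);cv2.imwrite("pics/s4.png",c)
o=cv2.imread("pics/w3.png")
r=lambda i,a,b,W,H:cv2.resize(i[b[0]:b[1],a[0]:a[1]],(W,H),interpolation=cv2.INTER_CUBIC)
cv2.imwrite("pics/c4.png",np.vstack([np.hstack([r(o,(160,360),(90,190),400,200),r(w,(160,360),(90,190),400,200)]),np.hstack([r(cv2.imread("pics/s2.png"),(345,445),(150,250),400,400),r(c,(345,445),(150,250),400,400)])]))
E
```

```text
[0.5862 0.0467 0.3012] [-1.103  -9.2342 16.1854] [-1.1177  0.4568  0.069 ]
```

View pics/c4.png

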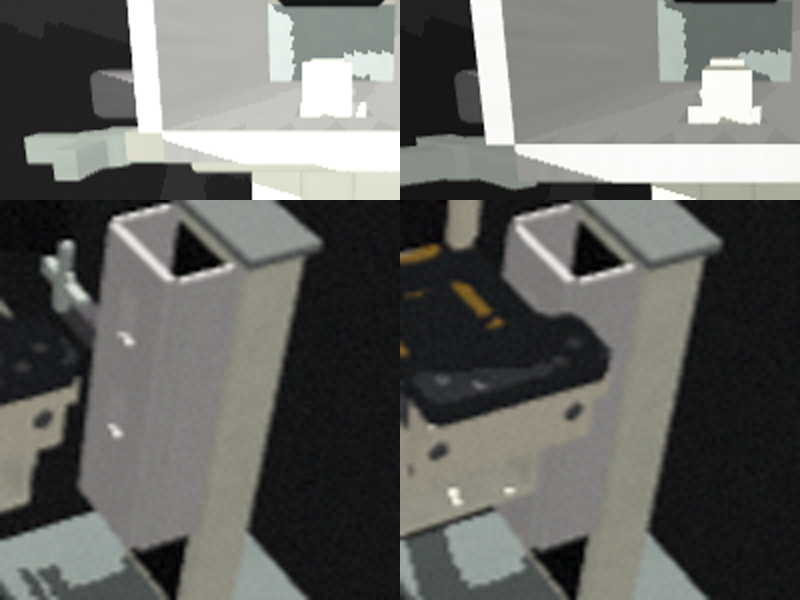

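The wrist pair (before and after) shows the neck down on the slot's sill and the catch's upper jaw swung over the ear. I relieve the forward push so friction doesn't hold the bracket up, then re-check the height.

Request:
apply_moves([
  [0, [-0.8, 0, 0], 0],
  [0, [0, 0, 0], 0],
])

```text
t: 13.38
tool_pos: [0.5863, 0.0465, 0.3011]
orientation: [1.861, 2.526, 0.002]
force: [-1.5, -6.1, 14.8]
opening: 0.0115
```

Request:
apply_moves([
  [0, [0, 0, 0.3], 0],
  [0, [0, 0, 0], 0],
])

```text
t: 13.62
tool_pos: [0.5863, 0.0465, 0.3009]
orientation: [1.861, 2.526, 0.002]
force: [-2.2, -6.4, 16.5]
opening: 0.0117
```

Stiff contact at z 0.3010 (about 5 N/mm, versus a flat 6 N while the catch was turning): it is home. I unload, let go and check.

Request:
apply_moves([
  [0, [-0.7, 0, -1.2], 0],
  [0, [0, 0, -0.8], 0],
  [0, [0, 0, 0], 0],
])

```text
t: 14.0
tool_pos: [0.5862, 0.0462, 0.301]
orientation: [1.862, 2.527, 0.002]
force: [3.6, -4.6, 6.4]
opening: 0.0116
```

Request:
apply_moves([
  [30, [0, 0, 0], 0],
  [30, [0, 0, 0], 0],
  [30, [0, 0, 0], 0],
  [30, [0, 0, 0], 0],
])

```text
t: 14.5
tool_pos: [0.5853, 0.0466, 0.2994]
orientation: [-1.863, -2.529, 0.001]
force: [0.5, -0.2, 0.3]
opening: 0.0301
```

```bash
python3 - <<'E'
from h import *
s=robot.read_state();print(s['tool_pos'],s['force'],s['wrist_torque'],s['opening'])
w=viewer.read_camera("wrist");cv2.imwrite("pics/w5.png",w)
o=cv2.imread("pics/w4.png");d=cv2.absdiff(o,w)[0:230,120:400].max(2)
print((d>40).sum(),d.mean())
E
```

```text
[0.58534564 0.04659241 0.29943473] [ 0.48150665 -0.17709153  0.31367331] [-0.06993885 -0.10083791  0.01882662] 0.030066901356634076
5637 15.729332298136645
```

Request:
apply_moves([
  [30, [0, 0, -10], 0],
  [30, [0, 0, -25], 0],
  [30, [0, 0, -30], 0],
  [30, [-20, 0, -30], 0],
  [30, [-40, 0, 0], 0],
])

```text
t: 15.18
tool_pos: [0.6042, -0.0104, 0.3998]
orientation: [1.857, 2.527, 0.006]
force: [0.8, -0.1, 0.2]
opening: 0.0304
```

Request:
apply_moves([
  [30, [-50, 0, 0], 0],
  [30, [-50, 0, 0], 0],
  [30, [-20, 0, 0], 0],
  [30, [0, 0, 0], 0],
  [30, [0, 0, 0], 0],
])

```text
t: 15.8
tool_pos: [0.6388, -0.1241, 0.395]
orientation: [-1.862, -2.53, -0.001]
force: [-0.4, -0.1, 0.9]
opening: 0.0299
```

```bash
python3 - <<'E'
from h import *
s=robot.read_state();print(s['t'],s['tool_pos'],s['force'])
c=viewer.read_camera("scene");t=viewer.read_camera("top");w=viewer.read_camera("wrist")
for n,i in(("w",w),("s",c),("t",t)):cv2.imwrite(f"pics/{n}6.png",i)
r=lambda i,x,y,a,W:cv2.resize(i[y:y+a,x:x+a],(W,W),interpolation=cv2.INTER_CUBIC)
cv2.imwrite("pics/c6.png",np.vstack([np.hstack([r(c,330,140,90,400),r(t,210,150,90,400)]),cv2.resize(w[0:160],(800,200))]))
E
```

```text
15.8 [ 0.63877828 -0.12413405  0.39497   ] [-0.42373356 -0.12634308  0.94836567]
```

View pics/c6.png

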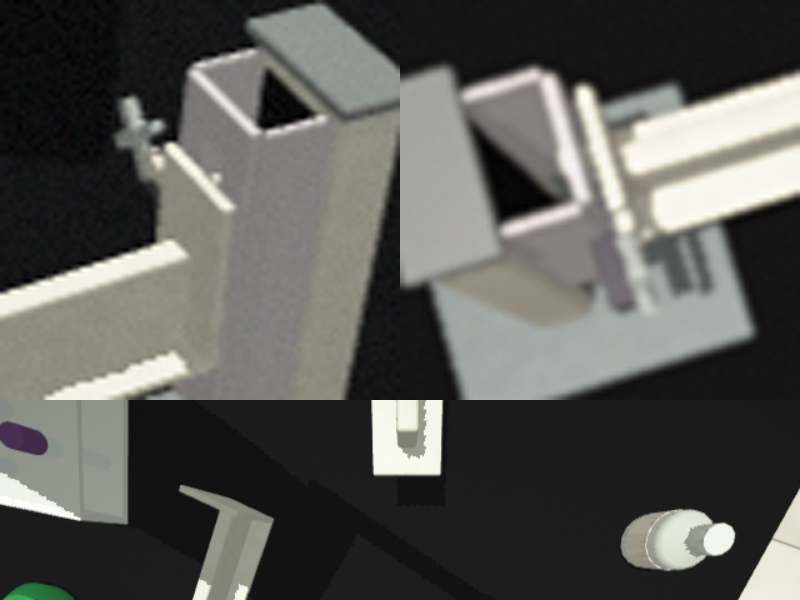

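The scene and top views show the bracket hanging flat and square on the strip, robot clear, look-alike upright where it stood. The catch has turned from its earlier shape. I'll compare its pixels with the first picture.

```bash
python3 - <<'E'
from h import *
np.set_printoptions(precision=3,suppress=True)
S=viewer.get_calibration("scene")
yaw=1.871;x=np.array([np.cos(yaw),np.sin(yaw),0]);y=np.array([-x[1],x[0],0]);C=np.array([.558,.139,0])
Z=.105
for xo in(-.034,-.045):
  for a in(0,.4,.8):
    f=lambda dy,dz:proj(S,C+xo*x+(.045+dy*np.cos(a)+dz*np.sin(a)*-1)*y+np.array([0,0,Z+.068+(-dy*-np.sin(a))*1+dz*np.cos(a)]))
    print(xo,a,"axis",f(0,0),"lower jaw tip",f(-.016,0),"upper",f(0,.016))
for n in("s0" ,"s6"):
    g=cv2.cvtColor(cv2.imread("pics/scene0.png" if n=="s0" else "pics/s6.png"),cv2.COLOR_BGR2GRAY)[156:184,352:376]
    print(n)
    for i,r in enumerate(g):print(156+i,"".join(" .:-=+*#%@"[min(9,int(v)//22)]*2 for v in r))
E
```

```text
-0.034 0 axis [362.554 170.229] lower jaw tip [367.156 175.244] upper [363.33  162.554]
-0.034 0.4 axis [362.554 170.229] lower jaw tip [366.462 177.788] upper [365.071 165.083]
-0.034 0.8 axis [362.554 170.229] lower jaw tip [365.161 179.099] upper [366.419 168.461]
-0.045 0 axis [356.951 171.7  ] lower jaw tip [361.484 176.765] upper [357.648 164.008]
-0.045 0.4 axis [356.951 171.7  ] lower jaw tip [360.826 179.311] upper [359.368 166.557]
-0.045 0.8 axis [356.951 171.7  ] lower jaw tip [359.567 180.616] upper [360.711 169.955]
s0
156   ..        ..    ......            ....**@@@@%%
157 ......    ......    ....    ..      ....==##@@@@
158   ..  ..      ..                ..    ::==++##@@
159           ..  ....        ..      ..  ::==++++%%
160               ::--##**::..    ....  ..--==++++++
161   ..  ..      ::**####==..  ..  ....  --==++++++
162     ....  ..  --++++**--..  ......    ==++++++++
163 ..      ..    --==++++--      ..  ..  ==++++++++
164 ..    ::++%%**==++++==::..        ....==++++++++
165 ..  ..--**@@@@##++++==::            ..==++++++++
166 ....  --++%%@@**++++==::...
[... 1709 characters left out ...]
-++++++++++
171       ..==++++++++++++--..  ..  ..  ==++++++++++
172       ..==++++++++++**==::..::**@@##++++++++++++
173         ::::::--==++****##**==@@@@@@%%**++++++++
174     ..  ....  ..==++********++**@@@@@@%%++++++++
175             ....==++++**@@@@%%**##@@@@@@%%++++++
176     ..........  ::==++**%%@@@@****##@@@@@@%%++++
177   ..  ..  ..    ::==++****@@%%******##@@@@@@%%++
178 ..  ......      ..==++****************##@@@@@@%%
179 ..          ..  ..--++++++++++**********##@@@@@@
180       ..  ..    ..::----==++**************##@@@@
181             ..  ......::::==++**************%%@@
182 ..  ..      ....    ....::--++++**************%%
183     ....    ..      ....::::++******************
```

The upper jaw tip moved from about (362,161) to (366.5,167). The projected model gives (363,162.5) when open and (366.4,168.5) at 0.8 rad, so the catch is shut at about 0.8 rad. I'm handing in.

```bash
python3 -c "
from plant import order
print(order.close_job())"
```

```text
the job is handed in; nothing more can be done
None
```

The hooked bracket is hung on the upright with its catch shut. The gripper has let go and is clear, and I handed the job in at about 16 s.

**How it went:**
- I gripped the bracket by its fin and felt for the slots. The first two heights met the strip, at about 15–17 N; the third went in.
- I pushed until the back plate was flat against the strip, then pressed down about 13 mm. The downward push peaked near 19 N (total reading about 19 N).
- I unloaded the push before opening the fingers.

**Last checks:**
- **Before pressing:** the wrist camera showed the upper hook through its slot and the plate flush against the strip.
- **After letting go:** the pictures show the bracket hanging flat and square and the look-alike upright, apparently where it started. The wrist force read about zero.
- **Catch angle:** I judged this at about 0.8 rad by comparing the upper jaw's pixels with a projected model. It is an estimate, not a direct reading.

**Disagreement:** the camera estimates of the strip's seated height differed. The wrist view gave 99 mm and the scene view 104 mm, while feeling for the stop gave about 105 mm. I relied on the felt contact.

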